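# Stack the gouge tray on the bench module

## Robot

A 6-joint arm with a two-finger parallel gripper is mounted at the origin on the work surface. World frame = base frame: x ahead of the robot, y to its left, z up, the work surface at z = 0. Lengths are in m, angles in degrees, forces in N, time in s.
With the tool pointing down it reaches from about 0.375 to 0.9 m from the base axis. Payload 3.1 kg.
Tool frame: the origin (TCP) lies midway between the tips of the shut fingers; the grasp point (between the pads) lies bot.hold_point_z behind it (bot.hold_point_z is the distance from the TCP to the grasp point, in m); z points along the fingers, y is the direction in which the jaws open and shut (so a half turn about z gives the same grasp; the last joint's range is limited). The gripper opens to 87 mm and grips with 3 to 60 N. Pads are 19 mm wide; open, the fingers measure 117 mm over their backs; the gripper's body (75 mm by 190 mm) begins 51 mm behind the grasp point.
Start: joints at [-79.326, 30.224, 82.088, -0, 67.689, -10.227], TCP at [0.223, -0.584, 0.223] pointing down, gripper open.
Joint ranges: [-176.69, 176.69], [-43.24, 126.21], [12.49, 139.97], [-82, 262], [0, 151.66], [-163.58, 163.58]. Speed limits (degrees/s): [159.86, 159.86, 180, 180, 180, 180].

## Interface

Orientations are given as a 3x3 rotation matrix whose columns are the frame's x, y, z axes.
In Python, from rig import bot, vision, hand_in gives the robot as it stands. The module is installed in compiled form; this text tells all that it offers.
- The arm moves only by the shell command python3 -m handwheel 'ROWS'. ROWS is JSON, a list of rows, each an object of numbers: "hand": the gripper's target within -1 to 1 (fully open at 1, half-way at 0, shut at -1); "dx", "dy", "dz": the shift along the world's x, y, z in cm; "wx", "wy", "wz": the turn, a rotation vector about the world's x, y, z in rad. In form: [{"hand": .., "dx": .., "dy": .., "dz": .., "wx": .., "wy": .., "wz": ..}, ...]. A call has 1 to 10 rows; each row shifts and turns the commanded pose from where the row before left it; what a row does not reach is not made up. A row lasts 1/10 s, in which the tool goes at most 50 mm and 8.59 degrees, less where a joint would pass 70% of its speed; a pose out of reach is approached as far as the arm can. A call with a gripper value outside its range is refused whole. The fingers move at their own pace and stop on an object; the grip force is fixed at half the most. Time passes only in rows, so rows that do not move let the fingers close. It gives the time, the measured TCP pose, the force and the opening at its end, in the units of the state.
- bot.read_state(): the state, without advancing time (a new reading comes with each control period).
- vision.capture(name): name is "scene" or "top" or "wrist"; returns (picture, depth): 420x560x3 uint8, red, green, blue; 420x560 float32, m along the optical axis (not along the pixel's ray), 0 where there is no reading.
- vision.get_calibration(name): a dict with "fx", "fy", "cx", "cy" (pixels), "rvec" (rotation vector, rad) and "tvec" (3), from world to camera coordinates, as OpenCV has them. Camera axes: x right, y down, z forward; pixel columns grow to the right and rows downward; lengths in m; the calibration is good to about 2 mm. A picture is of the moment at which its call begins: read the wrist's pose just before it. get_calibration takes no time and is no camera call; for the wrist camera it gives the pose at the moment of the call.
- hand_in(): hands the job in, once; it reports no verdict.
The state is a dict: "time_s": time; "joint_positions": joint angles; "qvel": joint speeds; "tau": joint torques, N m; "position": TCP position; "tcp_rot": TCP orientation; "force": force on the tool from outside, world axes, zero at the start; "moment": the same for the moment, N m; "opening": opening from 0.0 (shut) to 1.0 (fully open).
Only numpy, scipy, OpenCV 4.12 (cv2) and the standard library are available. Lean on these libraries where they do the work, as an engineer would, in place of code of your own. Each camera call takes 0.05 s, during which the arm holds its last target.

## Task

Lift the gouge tray by its handle and stack it on the lower wooden tray: ease it down gently, never forcing it, and slide it about lightly until all four corner lugs drop into the sockets and it sits flush and fully home before you let go. Then release it and move clear, leaving the mug, the mallet and the can where they are.

Things in the scene. Friction and masses are not known exactly. Their poses are not given: they have to be found in the camera images.
- tray_grip (a point): Centre of the handle bar of the loose gouge tray: a wooden open box 220 x 160 mm, 0.4 to 0.85 kg, with a bar over its middle between two end uprights. Bar 176 mm long (point x, the tray's long axis), 22 thick (y), 26 tall; z up. Box walls end 54 mm below the point, gouges (fixed in the tray) lie lower. Uprights at x = +-94, 40 mm wide, reach 15 mm above the point.
- tray_foot (a point): Centre of the gouge tray's underside, level with the ends of its lugs, 110 mm below the bar's centre; same axes. Lugs: four round wooden pegs at x = +-88, y = +-58 mm, 16 mm diameter, 1 mm chamfer at the foot; they stand 10 mm below the tray's flat floor. The tray starts standing on them on the bench. Either way round fits.
- base: Plywood base board, 270 x 202 x 12 mm, screwed to the bench, with 14 mm high dark battens round its edge; origin at the centre of its underside (bench level), x along its long side, z up. The lower wooden tray (220 x 160 x 70 mm, same yaw) stands on it within the battens with play: up to 12 mm off centre either way along x and 8 mm along y. It is stiff to slide (about 35 N).
- base_rim (a point): Point over the board's centre at the height of the lower tray's flat rim (82 mm above bench); it does NOT show the lower tray's offset, which must be felt or seen. In each corner block (44 x 44 mm) is a square socket 18.5 mm wide, 14 deep, open on top, centred x = +-88, y = +-58 mm from the lower tray's centre. Home: lugs 10 mm below rim, tray floor flat on it. Over 40 N between trays is too much.
- mug_mid (a point): Bystander: carved wooden mug with handle, 86 mm across, 85 mm high, standing; point on its axis half-way up.
- mallet_mid (a point): Bystander: dark wooden carver's mallet standing on its head, 76 mm across at most, 212 mm high; point on its axis half-way up.
- oil_mid (a point): Bystander: metal can of wood finish, 66 mm across, 90 mm high, standing; point on its axis half-way up.

How it is judged (in metres and radians):
On the way, in this order (a step that is already met when the one before it is completed fails the run):
1. the tray is lifted clear of the bench by the fingers (height (world z) of tray_grip above 0.2 m and contact force between the fingers and tray above 1 N), for 0.1 s.
2. the tray sits fully home, lugs in the sockets, while still held (z of tray_grip in the frame of base between 0.178 and 0.1845 m and horizontal distance between tray_grip and base below 0.02 m and angle between tray_grip's own z axis and vertical below 0.025 rad and contact force between the fingers and tray above 1 N), for 0.15 s.
At the end, for the whole second after the job is handed in: Tray released and still on the lower tray, lugs in the sockets: handle centre 179 to 184 mm above the board's underside, within 20 mm of its centre, level within 0.02 rad, in line within 0.06 rad, resting on it with over 1 N; mug, mallet and can within 20 mm of their starts (z of tray_grip in the frame of base between 0.179 and 0.184 m and horizontal distance between tray_grip and base below 0.02 m and angle between tray_grip's own z axis and vertical below 0.02 rad and angle between the x axis of tray_grip and the x axis of base, either way round below 0.06 rad and linear speed of tray below 0.02 m/s and contact force between tray and base above 1 N and distance of each of mug_mid, mallet_mid, oil_mid from where it was at the start of the episode below 0.02 m); the robot touches nothing.
It fails at once if the trays are pressed together with more than 40 N (contact force between tray and base above 40 N).
It fails at once if the mug, mallet or can is moved by more than 20 mm (distance of any of mug_mid, mallet_mid, oil_mid from where it was at the start of the episode above 0.02 m).
It also fails if it takes over 72 s, if anything falls off the work surface, if the arm or the gripper's body presses on something with over 40 N, if the wrist force passes 120 N, or if a joint passes its speed limit or range.

## Working session

There is one attempt and no reset: what is moved stays moved. The work goes in short steps, Python scripts to look and compute and a shell command to move; the robot and the scene stay as the last step left them, time stands still between calls to the robot, and variables do not carry over. Pictures are saved under pics/ and viewed, and the job is handed in when it is done.

```bash
mkdir -p pics; python3 - <<'E'
from rig import bot, vision
import cv2,numpy as np
s=bot.read_state(); print(s, bot.hold_point_z)
for n in ("scene","top"):
    p,d=vision.capture(n); cv2.imwrite(f"pics/{n}0.png",p[:,:,::-1]); np.savez(f"pics/{n}0.npz",p=p,d=d)
    print(n,vision.get_calibration(n))
E
```

```text
{'time_s': 0.0, 'joint_positions': array([-7.93268147e+01,  3.02790625e+01,  8.21545372e+01, -1.97443652e-03,
        6.76878664e+01, -1.02275523e+01]), 'qvel': array([-0.15506423, -0.00252429, -0.03658445, -0.04388558,  0.0963559 ,
        0.01105863]), 'tau': array([ 1.57083291e-04, -4.40043247e+01, -1.76588291e+01,  6.32371707e-02,
        5.81593614e-02, -1.61073958e-04]), 'position': array([ 0.22285077, -0.58315968,  0.22158085]), 'tcp_rot': array([[ 9.34195276e-01,  3.56761836e-01, -4.23963538e-04],
       [ 3.56761921e-01, -9.34193029e-01,  2.07739995e-03],
       [ 3.45073239e-04, -2.09195127e-03, -9.99997752e-01]]), 'force': array([0.42903225, 0.96443225, 1.25882915]), 'moment': array([-0.0245144 , -0.0015822 ,  0.02366357]), 'opening': 0.9994435815137819} 0.0187
scene {'fx': 430.03534531742866, 'fy': 430.03534531742866, 'cx': 276.38948378354775, 'cy': 209.52186326373013, 'rvec': array([ 2.33145435,  1.22078202, -0.35885945]), 'tvec': array([-0.3569203 , -0.3741965 ,  1.57596444])}
top {'fx': 498.5053876859885, 'fy': 498.5053876859885, 'cx': 277.1564646096572, 'cy': 210.40564599501604, 'rvec': array([ 2.14742931, -2.15097765,  0.17454058]), 'tvec': array([-0.00833805,  0.63646703,  1.52699891])}
```

View pics/scene0.png

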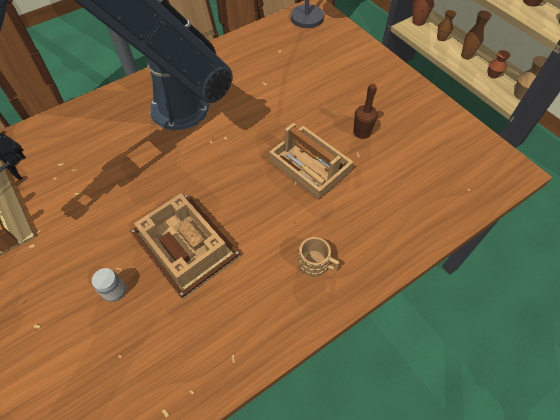

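View pics/top0.png

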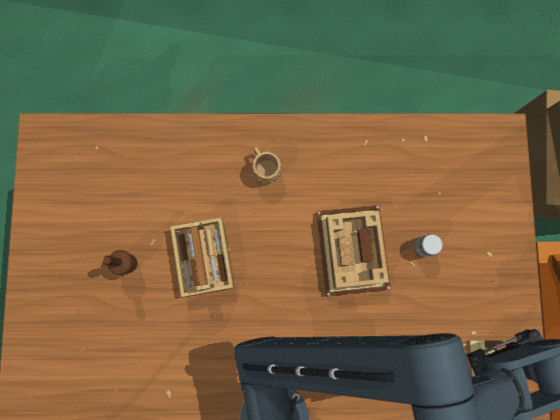

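```bash
cat > h.py <<'E'
import numpy as np,cv2
from rig import vision
def cal(n,c=None):
    c=c or vision.get_calibration(n); R,_=cv2.Rodrigues(np.array(c['rvec'])); t=np.array(c['tvec']).ravel()
    return c,R,t
def world(n,d,c=None):
    c,R,t=cal(n,c); v,u=np.mgrid[:d.shape[0],:d.shape[1]]
    P=np.stack([(u-c['cx'])/c['fx']*d,(v-c['cy'])/c['fy']*d,d],-1)
    return (P-t)@R
def onplane(n,uv,z,c=None):
    c,R,t=cal(n,c); uv=np.atleast_2d(np.array(uv,float))
    r=np.stack([(uv[:,0]-c['cx'])/c['fx'],(uv[:,1]-c['cy'])/c['fy'],np.ones(len(uv))],-1)@R
    C=-R.T@t; k=(z-C[2])/r[:,2]; return C+r*k[:,None]
E
python3 - <<'E'
from h import *
for n in("top","scene"):
    f=np.load(f"pics/{n}0.npz"); W=world(n,f['d']); z=W[...,2]
    print(n,'bench z',np.median(z[150:200,50:100]) if n=='top' else np.median(z[300:340,180:220]))
    regs={'top':dict(tray=(160,205,245,310),base=(305,195,400,305)),'scene':dict(tray=(260,115,360,200),base=(125,185,250,300))}[n]
    for k,(a,b,c_,e) in regs.items():
        zz=z[b:e,a:c_]; XY=W[b:e,a:c_,:2]
        for lo,hi in ([(.035,.065),(.1,.14)] if k=='tray' else [(.018,.034),(.074,.092)]):
            m=(zz>lo)&(zz<hi); p=XY[m]
            r=cv2.minAreaRect(p.astype(np.float32)*1000); print(k,lo,m.sum(),np.median(zz[m]).round(4),r)
f=np.load("pics/top0.npz")['p'][:,:,::-1]
a=cv2.resize(f[205:310,160:245],None,fx=4,fy=4,interpolation=cv2.INTER_CUBIC);b=cv2.resize(f[195:305,305:400],None,fx=4,fy=4,interpolation=cv2.INTER_CUBIC)
h=max(a.shape[0],b.shape[0]);o=np.zeros((h,a.shape[1]+b.shape[1],3),np.uint8);o[:a.shape[0],:a.shape[1]]=a;o[:b.shape[0],a.shape[1]:]=b
cv2.imwrite("pics/crop0.png",o)
E
```

```text
top bench z -0.00017142141343420408
tray 0.035 1248 0.0524 ((491.8518981933594, 226.0218505859375), (220.78402709960938, 161.64671325683594), 10.207846641540527)
tray 0.1 603 0.1223 ((491.913818359375, 224.82247924804688), (199.9392547607422, 39.409828186035156), 10.30103874206543)
base 0.018 1902 0.0234 ((514.3466186523438, -251.16558837890625), (270.7247314453125, 203.65487670898438), 5.9032511711120605)
base 0.074 1276 0.0818 ((513.4092407226562, -255.27838134765625), (219.89573669433594, 161.46551513671875), 5.848474025726318)
scene bench z 0.0005426026772228044
tray 0.035 1385 0.0514 ((480.8232116699219, 294.0475158691406), (224.5384979248047, 301.2063903808594), 10.255963325500488)
tray 0.1 655 0.1216 ((478.9086608886719, 319.33746337890625), (200.48118591308594, 229.9391632080078), 10.014044761657715)
base 0.018 2193 0.0244 ((516.326416015625, -248.95021057128906), (272.4739685058594, 202.98214721679688), 5.767462730407715)
base 0.074 1509 0.0821 ((514.5840454101562, -253.33642578125), (225.52969360351562, 160.95851135253906), 5.933681488037109)
```

View pics/crop0.png

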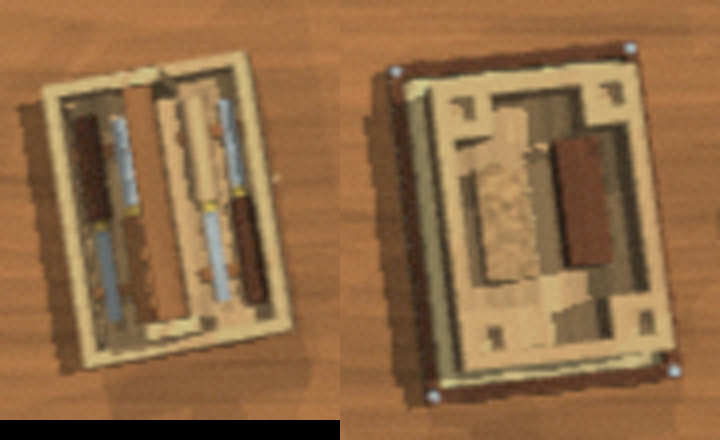

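```bash
python3 -m handwheel '[{"hand":1,"dx":2.5,"dy":3,"dz":0.8,"wz":-0.026},{"hand":1,"dx":2.5,"dy":3,"dz":0.8,"wz":-0.026},{"hand":1,"dx":2.5,"dy":3,"dz":0.8,"wz":-0.026},{"hand":1,"dx":2.5,"dy":3,"dz":0.8,"wz":-0.026},{"hand":1,"dx":2.5,"dy":3,"dz":0.8,"wz":-0.026},{"hand":1,"dx":2.5,"dy":3,"dz":0.8,"wz":-0.026},{"hand":1,"dx":2.5,"dy":3,"dz":0.8,"wz":-0.026},{"hand":1,"dx":2.5,"dy":3,"dz":0.8,"wz":-0.026},{"hand":1,"dx":2.5,"dy":3,"dz":0.8,"wz":-0.026},{"hand":1,"dx":2.5,"dy":3,"dz":0.8,"wz":-0.026}]'
python3 -m handwheel '[{"hand":1,"dz":2},{"hand":1,"dz":2},{"hand":1}]'
python3 - <<'E'
from h import *
c=vision.get_calibration("wrist"); p,d=vision.capture("wrist"); cv2.imwrite("pics/w1.png",p[:,:,::-1]); np.savez("pics/w1.npz",p=p,d=d,c=np.array([c],dtype=object))
c_,R,t=cal("wrist",c); print(-R.T@t,R)
E
```

```text
[ 0.29423118 -0.55656651  0.38435988] [[ 0.35604554 -0.93446631 -0.00206982]
 [-0.89792748 -0.34273537  0.2761498 ]
 [-0.25876209 -0.09646336 -0.96111238]]invalid input
invalid input
```

View pics/w1.png

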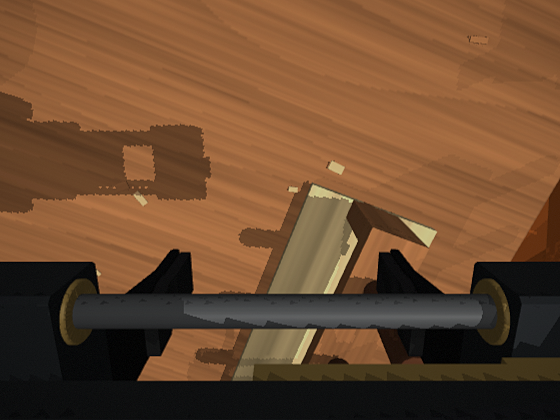

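```bash
python3 -m handwheel '[{"hand":1,"dx":2.2,"dy":3,"dz":1.2,"wx":0,"wy":0,"wz":-0.026},{"hand":1,"dx":2.2,"dy":3,"dz":1.2,"wx":0,"wy":0,"wz":-0.026},{"hand":1,"dx":2.2,"dy":3,"dz":1.2,"wx":0,"wy":0,"wz":-0.026},{"hand":1,"dx":2.2,"dy":3,"dz":1.2,"wx":0,"wy":0,"wz":-0.026},{"hand":1,"dx":2.2,"dy":3,"dz":1.2,"wx":0,"wy":0,"wz":-0.026},{"hand":1,"dx":2.2,"dy":3,"dz":1.2,"wx":0,"wy":0,"wz":-0.026},{"hand":1,"dx":2.2,"dy":3,"dz":1.2,"wx":0,"wy":0,"wz":-0.026},{"hand":1,"dx":2.2,"dy":3,"dz":1.2,"wx":0,"wy":0,"wz":-0.026},{"hand":1,"dx":2.2,"dy":3,"dz":1.2,"wx":0,"wy":0,"wz":-0.026},{"hand":1,"dx":2.2,"dy":3,"dz":1.2,"wx":0,"wy":0,"wz":-0.026}]'
python3 -m handwheel '[{"hand":1,"dx":0,"dy":2,"dz":0,"wx":0,"wy":0,"wz":0},{"hand":1,"dx":0,"dy":2,"dz":0,"wx":0,"wy":0,"wz":0},{"hand":1,"dx":0,"dy":0,"dz":0,"wx":0,"wy":0,"wz":0},{"hand":1,"dx":0,"dy":0,"dz":0,"wx":0,"wy":0,"wz":0}]'
python3 - <<'E'
from h import *
c=vision.get_calibration("wrist"); p,d=vision.capture("wrist"); cv2.imwrite("pics/w2.png",p[:,:,::-1]); np.savez("pics/w2.npz",p=p,d=d,c=np.array([c],dtype=object))
c_,R,t=cal("wrist",c); print(-R.T@t,R)
W=world("wrist",d,c); z=W[...,2]
for lo,hi in ((.018,.034),(.074,.092)):
    m=(z>lo)&(z<hi); print(m.sum(),np.median(z[m]),cv2.minAreaRect(W[...,:2][m].astype(np.float32)*1000))
E
```

```text
time_s: 1.15
position: [0.4435, -0.2823, 0.3428]
tcp_rot: [[0.995, 0.103, -0.0], [0.103, -0.995, 0.0], [-0.0, -0.0, -1.0]]
force: [1.1, -0.5, -0.3]
opening: 0.997
time_s: 1.55
position: [0.4421, -0.2439, 0.342]
tcp_rot: [[0.995, 0.105, -0.001], [0.105, -0.995, -0.0], [-0.001, -0.0, -1.0]]
force: [0.3, -0.9, 0.1]
opening: 0.997
[ 0.51822383 -0.23609416  0.5046046 ] [[ 1.03881904e-01 -9.94589566e-01 -3.82208743e-04]
 [-9.55462525e-01 -9.99019139e-02  2.77688623e-01]
 [-2.76224390e-01 -2.84816367e-02 -9.60671058e-01]]
14541 0.021237000642084638 ((511.17010498046875, -315.17572021484375), (254.22325134277344, 331.67779541015625), 5.391851425170898)
13533 0.08278175792960567 ((519.9324951171875, -343.56378173828125), (216.5812530517578, 338.21295166015625), 5.908872127532959)
```

View pics/w2.png

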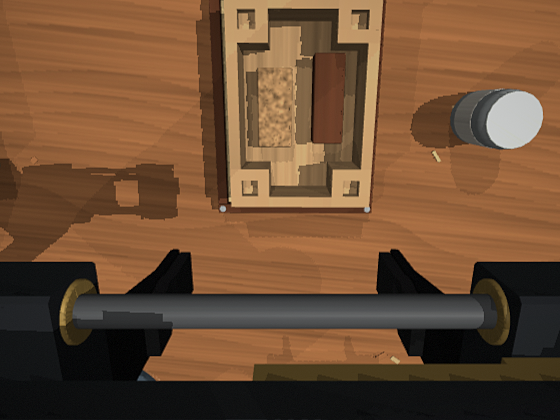

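```bash
cat > sock.py <<'E'
from h import *
def sockets(n,d,c,guess,yaw,zr=.082):
    W=world(n,d,c); z=W[...,2]
    v,u=np.mgrid[:d.shape[0],:d.shape[1]]
    PR=onplane(n,np.stack([u.ravel(),v.ravel()],1),zr,c).reshape(*d.shape,3)[...,:2]
    ca,sa=np.cos(yaw),np.sin(yaw); L=(PR-guess)@np.array([[ca,-sa],[sa,ca]])
    zrim=np.median(z[(abs(z-zr)<.006)&(abs(L)<.1).all(-1)]); print('rim z',zrim)
    cs=[];ls=[]
    for sx in(1,-1):
        for sy in(1,-1):
            q=L-np.array([sx*.088,sy*.058]); m=(abs(q)<.0155).all(-1)&((z<zrim-.003)|(d==0))
            if m.sum()<20: print('none',sx,sy); continue
            lo=L[m].min(0);hi=L[m].max(0);ce=L[m].mean(0)
            r=cv2.minAreaRect((PR[m]*1000).astype(np.float32))
            print(sx,sy,m.sum(),'mean off',((ce-[sx*.088,sy*.058])*1000).round(1),'size',np.round(r[1],1))
            cs.append(PR[m].mean(0)); ls.append([sx*.088,sy*.058])
    cs=np.array(cs);ls=np.array(ls); A=cs-cs.mean(0);B=ls-ls.mean(0)
    th=np.arctan2((B[:,0]*A[:,1]-B[:,1]*A[:,0]).sum(),(B*A).sum())
    Rm=np.array([[np.cos(th),-np.sin(th)],[np.sin(th),np.cos(th)]])
    t=cs.mean(0)-Rm@ls.mean(0); print('centre',t.round(4),'yaw',np.degrees(th).round(2),'res mm',((cs-(ls@Rm.T+t))*1000).round(1).tolist())
if __name__=="__main__":
    g=np.array([.514,-.2543])
    f=np.load("pics/w2.npz",allow_pickle=True); sockets("wrist",f['d'],f['c'][0],g,np.radians(5.87))
    f=np.load("pics/top0.npz"); sockets("top",f['d'],None,g,np.radians(5.87))
E
python3 sock.py
```

```text
rim z 0.08255268870853986
1 1 352 mean off [-1.  -0.8] size [22.9 24.2]
1 -1 338 mean off [-1.5 -0.6] size [22.7 18.2]
-1 1 240 mean off [-0.7 -0.4] size [17.7 17.3]
-1 -1 247 mean off [-0.7 -0.1] size [19.6 28.5]
centre [ 0.5131 -0.2549] yaw 5.74 res mm [[-0.2, -0.1], [-0.4, 0.0], [0.2, -0.1], [0.4, 0.2]]
rim z 0.08176652227132264
1 1 46 mean off [-0.5 -0.1] size [26.6 28.4]
1 -1 41 mean off [-1.   0.8] size [21.7 28.3]
-1 1 49 mean off [-0.7 -0.9] size [21.1 30.2]
-1 -1 50 mean off [-0.4 -0.1] size [27.2 28.1]
centre [ 0.5134 -0.2544] yaw 6.06 res mm [[0.4, -0.2], [-0.6, 0.5], [0.2, -0.6], [0.0, 0.3]]
```

```bash
python3 -m handwheel '[{"hand":1,"dx":-0.2,"dy":4.7,"dz":0,"wx":0,"wy":0,"wz":0.007},{"hand":1,"dx":-0.2,"dy":4.7,"dz":0,"wx":0,"wy":0,"wz":0.007},{"hand":1,"dx":-0.2,"dy":4.7,"dz":0,"wx":0,"wy":0,"wz":0.007},{"hand":1,"dx":-0.2,"dy":4.7,"dz":0,"wx":0,"wy":0,"wz":0.007},{"hand":1,"dx":-0.2,"dy":4.7,"dz":0,"wx":0,"wy":0,"wz":0.007},{"hand":1,"dx":-0.2,"dy":4.7,"dz":0,"wx":0,"wy":0,"wz":0.007},{"hand":1,"dx":-0.2,"dy":4.7,"dz":0,"wx":0,"wy":0,"wz":0.007},{"hand":1,"dx":-0.2,"dy":4.7,"dz":0,"wx":0,"wy":0,"wz":0.007},{"hand":1,"dx":-0.2,"dy":4.7,"dz":0,"wx":0,"wy":0,"wz":0.007},{"hand":1,"dx":-0.2,"dy":4.7,"dz":0,"wx":0,"wy":0,"wz":0.007}]'
python3 -m handwheel '[{"hand":1,"dx":0,"dy":0,"dz":0,"wx":0,"wy":0,"wz":0},{"hand":1,"dx":0,"dy":0,"dz":0,"wx":0,"wy":0,"wz":0},{"hand":1,"dx":0,"dy":0,"dz":0,"wx":0,"wy":0,"wz":0}]'
python3 - <<'E'
from h import *
from rig import bot
s=bot.read_state();print(s['position'],s['force'],np.degrees(np.arctan2(s['tcp_rot'][1,0],s['tcp_rot'][0,0])))
c=vision.get_calibration("wrist"); p,d=vision.capture("wrist"); cv2.imwrite("pics/w3.png",p[:,:,::-1]); np.savez("pics/w3.npz",p=p,d=d,c=np.array([c],dtype=object))
W=world("wrist",d,c); z=W[...,2]; ok=(abs(W[...,0]-.49)<.14)&(abs(W[...,1]-.2255)<.12)&(np.arange(420)[:,None]<235)
for lo,hi in ((.052,.059),(.115,.14)):
    m=(z>lo)&(z<hi)&ok; print(m.sum(),np.median(z[m]),cv2.minAreaRect(W[...,:2][m].astype(np.float32)*1000))
E
```

```text
time_s: 2.6
position: [0.4236, 0.2269, 0.3424]
tcp_rot: [[0.985, 0.172, 0.001], [0.172, -0.985, -0.001], [0.0, 0.001, -1.0]]
force: [1.2, -0.1, 0.3]
opening: 1.001
time_s: 2.9
position: [0.4235, 0.2247, 0.3422]
tcp_rot: [[0.985, 0.172, -0.001], [0.172, -0.985, -0.001], [-0.001, 0.001, -1.0]]
force: [0.2, -0.4, -1.0]
opening: 1.0
[0.42348727 0.22471123 0.34220279] [ 0.15172683 -0.35396888 -0.95564856] 9.906014668077667
5356 0.05656273440542983 ((491.74053955078125, 225.8794403076172), (220.1987762451172, 160.51600646972656), 10.313590049743652)
5225 0.12368048893015371 ((490.6466369628906, 226.04013061523438), (198.1093292236328, 40.01364517211914), 10.028693199157715)
```

View pics/w3.png

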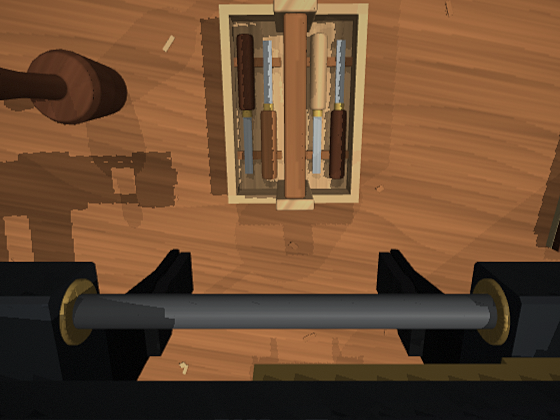

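The picture shows the tray at px 220-367 × 0-205, with its bar vertical at column 295. The mallet is upper left and well away. The centre is (0.4915, 0.226) and the yaw is 10.2°. Next I go over it and down.

```bash
python3 -m handwheel '[{"hand":1,"dx":3.4,"dy":0.06,"dz":0,"wx":0,"wy":0,"wz":0.005},{"hand":1,"dx":3.4,"dy":0.06,"dz":-1,"wx":0,"wy":0,"wz":0},{"hand":1,"dx":0,"dy":0,"dz":-3,"wx":0,"wy":0,"wz":0},{"hand":1,"dx":0,"dy":0,"dz":-4,"wx":0,"wy":0,"wz":0},{"hand":1,"dx":0,"dy":0,"dz":-4,"wx":0,"wy":0,"wz":0},{"hand":1,"dx":0,"dy":0,"dz":-4,"wx":0,"wy":0,"wz":0},{"hand":1,"dx":0,"dy":0,"dz":-4,"wx":0,"wy":0,"wz":0},{"hand":1,"dx":0,"dy":0,"dz":-1,"wx":0,"wy":0,"wz":0},{"hand":1,"dx":0,"dy":0,"dz":0,"wx":0,"wy":0,"wz":0},{"hand":1,"dx":0,"dy":0,"dz":0,"wx":0,"wy":0,"wz":0}]'
python3 -m handwheel '[{"hand":1,"dx":0,"dy":0,"dz":-2,"wx":0,"wy":0,"wz":0},{"hand":1,"dx":0,"dy":0,"dz":-2,"wx":0,"wy":0,"wz":0},{"hand":1,"dx":0,"dy":0,"dz":0,"wx":0,"wy":0,"wz":0},{"hand":1,"dx":0,"dy":0,"dz":0,"wx":0,"wy":0,"wz":0}]'
```

```text
time_s: 3.95
position: [0.4927, 0.2269, 0.134]
tcp_rot: [[0.984, 0.177, 0.003], [0.177, -0.984, 0.001], [0.003, -0.0, -1.0]]
force: [-0.1, 0.6, 0.3]
opening: 0.997
time_s: 4.35
position: [0.4923, 0.2276, 0.0943]
tcp_rot: [[0.984, 0.179, 0.003], [0.179, -0.984, 0.001], [0.003, -0.0, -1.0]]
force: [-0.1, -0.2, 0.4]
opening: 0.999
```

```bash
python3 -m handwheel '[{"hand":1,"dx":-0.05,"dy":-0.15,"dz":-0.2,"wx":0,"wy":0,"wz":0},{"hand":-1,"dx":0,"dy":0,"dz":0,"wx":0,"wy":0,"wz":0},{"hand":-1,"dx":0,"dy":0,"dz":0,"wx":0,"wy":0,"wz":0},{"hand":-1,"dx":0,"dy":0,"dz":0,"wx":0,"wy":0,"wz":0},{"hand":-1,"dx":0,"dy":0,"dz":0,"wx":0,"wy":0,"wz":0},{"hand":-1,"dx":0,"dy":0,"dz":0,"wx":0,"wy":0,"wz":0},{"hand":-1,"dx":0,"dy":0,"dz":0,"wx":0,"wy":0,"wz":0},{"hand":-1,"dx":0,"dy":0,"dz":0,"wx":0,"wy":0,"wz":0},{"hand":-1,"dx":0,"dy":0,"dz":0,"wx":0,"wy":0,"wz":0},{"hand":-1,"dx":0,"dy":0,"dz":0,"wx":0,"wy":0,"wz":0}]'
```

```text
time_s: 5.35
position: [0.4905, 0.2259, 0.0905]
tcp_rot: [[0.984, 0.179, -0.0], [0.179, -0.984, -0.0], [-0.0, -0.0, -1.0]]
force: [-0.0, 0.4, 0.2]
opening: 0.263
```

```bash
python3 -m handwheel '[{"hand":-1,"dx":0,"dy":0,"dz":0.5,"wx":0,"wy":0,"wz":0},{"hand":-1,"dx":0,"dy":0,"dz":1,"wx":0,"wy":0,"wz":0},{"hand":-1,"dx":0,"dy":0,"dz":2,"wx":0,"wy":0,"wz":0},{"hand":-1,"dx":0,"dy":0,"dz":2.5,"wx":0,"wy":0,"wz":0},{"hand":-1,"dx":0,"dy":0,"dz":2.5,"wx":0,"wy":0,"wz":0},{"hand":-1,"dx":0,"dy":0,"dz":2.5,"wx":0,"wy":0,"wz":0},{"hand":-1,"dx":0,"dy":0,"dz":2.5,"wx":0,"wy":0,"wz":0},{"hand":-1,"dx":0,"dy":0,"dz":1.5,"wx":0,"wy":0,"wz":0},{"hand":-1,"dx":0,"dy":0,"dz":0,"wx":0,"wy":0,"wz":0},{"hand":-1,"dx":0,"dy":0,"dz":0,"wx":0,"wy":0,"wz":0}]'
python3 - <<'E'
from h import *
from rig import bot
s=bot.read_state();print(s['position'],s['force'],s['moment'])
for n in("scene","wrist"):
    c=vision.get_calibration(n); p,d=vision.capture(n); cv2.imwrite(f"pics/{n}4.png",p[:,:,::-1]); np.savez(f"pics/{n}4.npz",p=p,d=d,c=np.array([c],dtype=object))
a=cv2.imread("pics/scene4.png")
W=world("wrist",d,c); z=W[...,2]
print([ (round(l,2),int(((z>l)&(z<l+.01)).sum())) for l in np.arange(.1,.36,.01)])
E
```

```text
time_s: 6.35
position: [0.4895, 0.2256, 0.2401]
tcp_rot: [[0.984, 0.179, -0.001], [0.179, -0.984, -0.0], [-0.001, 0.0, -1.0]]
force: [0.9, 0.1, -6.5]
opening: 0.254
[0.48954199 0.22562399 0.24014153] [ 0.85820747  0.12309798 -6.49157055] [0.01342916 0.04213897 0.02972694]
[(np.float64(0.1), 1631), (np.float64(0.11), 0), (np.float64(0.12), 0), (np.float64(0.13), 0), (np.float64(0.14), 0), (np.float64(0.15), 0), (np.float64(0.16), 12313), (np.float64(0.17), 10776), (np.float64(0.18), 15244), (np.float64(0.19), 2949), (np.float64(0.2), 14537), (np.float64(0.21), 26), (np.float64(0.22), 33), (np.float64(0.23), 58), (np.float64(0.24), 338), (np.float64(0.25), 470), (np.float64(0.26), 1238), (np.float64(0.27), 21393), (np.float64(0.28), 896), (np.float64(0.29), 326), (np.float64(0.3), 426), (np.float64(0.31), 3062), (np.float64(0.32), 15821), (np.float64(0.33), 26510), (np.float64(0.34), 18306), (np.float64(0.35), 4130)]
```

View pics/scene4.png

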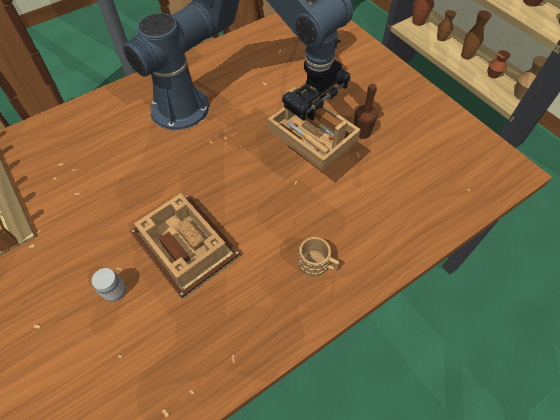

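View pics/wrist4.png

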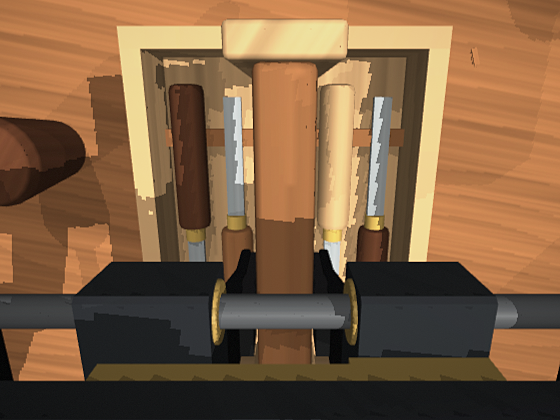

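```bash
cat > held.py <<'E'
from h import *
from rig import bot
def held(d,c,pos,yaw):
    # tray pose in tool axes (x along tool yaw, y left), from the outer rim's far edge and sides
    W=world("wrist",d,c); zr0=pos[2]+.0187-.054
    ca,sa=np.cos(yaw),np.sin(yaw); L=W.copy(); L[...,:2]=(W[...,:2]-pos[:2])@np.array([[ca,-sa],[sa,ca]]); L[...,2]-=zr0
    m=(abs(L[...,2])<.006)&(L[...,0]>.03)&(L[...,0]<.14)&(abs(L[...,1])<.1)
    P=L[m]; A=np.c_[P[:,:2],np.ones(len(P))]; k,*_=np.linalg.lstsq(A,P[:,2],rcond=None)
    print('rim n',len(P),'slope x,y',k[:2].round(4),'z at centre err mm',(k[2]*1000).round(1), 'med',np.median(P[:,2])*1000)
    # sides
    xs=np.arange(.045,.10,.005); lo=[];hi=[]
    for x in xs:
        q=P[abs(P[:,0]-x)<.0025,1]; lo.append(q.min());hi.append(q.max())
    a=np.polyfit(xs,(np.array(lo)+hi)/2,1); print('width',np.median(np.array(hi)-lo),'yaw rel deg',np.degrees(np.arctan(a[0])).round(2),'y centre mm',(a[1]*1000).round(2))
    ys=np.arange(-.07,.0701,.005); f=[P[abs(P[:,1]-y)<.0025,0].max() for y in ys if abs(y)>.025]; ys=ys[abs(ys)>.025]
    b=np.polyfit(ys,f,1); print('front x',b[1],'-> x centre mm',((b[1]-.11)*1000).round(2),'yaw from front',np.degrees(-np.arctan(b[0])).round(2))
def now(name):
    s=bot.read_state();R=s['tcp_rot'];yaw=np.arctan2(R[1,0],R[0,0])
    c=vision.get_calibration("wrist"); p,d=vision.capture("wrist"); cv2.imwrite(f"pics/{name}.png",p[:,:,::-1])
    print('pos',s['position'].round(4),'yaw',np.degrees(yaw).round(2),'F',s['force'].round(1),'M',s['moment'].round(2),'t',s['time_s'])
    held(d,c,s['position'],yaw); return d,c
if __name__=="__main__":
    import sys; now(sys.argv[1])
E
python3 held.py w5
```

```text
pos [0.489  0.2255 0.2391] yaw 10.3 F [-0.2  0.2 -7.1] M [0.03 0.04 0.  ] t 6.45
rim n 11980 slope x,y [0.0042 0.0006] z at centre err mm 0.2 med 0.8651544422996899
width 0.16047446334892687 yaw rel deg -0.0 y centre mm -0.26Traceback (most recent call last):
  File "held.py", line 23, in <module>
    import sys; now(sys.argv[1])
                ~~~^^^^^^^^^^^^^
  File "held.py", line 21, in now
    held(d,c,s['position'],yaw); return d,c
    ~~~~^^^^^^^^^^^^^^^^^^^^^^^
  File "held.py", line 15, in held
    ys=np.arange(-.07,.0701,.005); f=[P[abs(P[:,1]-y)<.0025,0].max() for y in ys if abs(y)>.025]; ys=ys[abs(ys)>.025]
                                      ~~~~~~~~~~~~~~~~~~~~~~~~~~~~^^
    return umr_maximum(a, axis, None, out, keepdims, initial, where)
ValueError: zero-size array to reduction operation maximum which has no identity
```

```bash
sed -i 's/abs(y)>.025/abs(y)>.039/;s/abs(ys)>.025/abs(ys)>.039/' held.py; python3 held.py w6
```

```text
pos [0.4892 0.2256 0.239 ] yaw 10.3 F [-0.4 -0.1 -7. ] M [ 0.02  0.02 -0.  ] t 6.5
rim n 12044 slope x,y [0.0049 0.0006] z at centre err mm 0.1 med 0.8579320199926521
width 0.16046876368819002 yaw rel deg 0.17 y centre mm -0.49
front x 0.11134844335104745 -> x centre mm 1.35 yaw from front -0.03
```

```bash
python3 -m handwheel '[{"hand":-1,"dx":0.12,"dy":-1,"dz":0,"wx":0,"wy":0,"wz":-0.004},{"hand":-1,"dx":0.12,"dy":-2,"dz":0,"wx":0,"wy":0,"wz":-0.004},{"hand":-1,"dx":0.12,"dy":-2.8,"dz":0,"wx":0,"wy":0,"wz":-0.004},{"hand":-1,"dx":0.12,"dy":-2.8,"dz":0,"wx":0,"wy":0,"wz":-0.004},{"hand":-1,"dx":0.12,"dy":-2.8,"dz":0,"wx":0,"wy":0,"wz":-0.004},{"hand":-1,"dx":0.12,"dy":-2.8,"dz":0,"wx":0,"wy":0,"wz":-0.004},{"hand":-1,"dx":0.12,"dy":-2.8,"dz":0,"wx":0,"wy":0,"wz":-0.004},{"hand":-1,"dx":0.12,"dy":-2.8,"dz":0,"wx":0,"wy":0,"wz":-0.004},{"hand":-1,"dx":0.12,"dy":-2.8,"dz":0,"wx":0,"wy":0,"wz":-0.004},{"hand":-1,"dx":0.12,"dy":-2.8,"dz":0,"wx":0,"wy":0,"wz":-0.004}]'
python3 -m handwheel '[{"hand":-1,"dx":0.12,"dy":-2.8,"dz":0,"wx":0,"wy":0,"wz":-0.004},{"hand":-1,"dx":0.12,"dy":-2.8,"dz":0,"wx":0,"wy":0,"wz":-0.004},{"hand":-1,"dx":0.12,"dy":-2.8,"dz":0,"wx":0,"wy":0,"wz":-0.004},{"hand":-1,"dx":0.12,"dy":-2.8,"dz":0,"wx":0,"wy":0,"wz":-0.004},{"hand":-1,"dx":0.12,"dy":-2.8,"dz":0,"wx":0,"wy":0,"wz":-0.004},{"hand":-1,"dx":0.12,"dy":-2.8,"dz":0,"wx":0,"wy":0,"wz":-0.004},{"hand":-1,"dx":0.12,"dy":-2,"dz":0,"wx":0,"wy":0,"wz":-0.004},{"hand":-1,"dx":0.12,"dy":-1.8,"dz":0,"wx":0,"wy":0,"wz":-0.004},{"hand":-1,"dx":0.12,"dy":-1,"dz":0,"wx":0,"wy":0,"wz":-0.004},{"hand":-1,"dx":0,"dy":0,"dz":0,"wx":0,"wy":0,"wz":0}]'
python3 -m handwheel '[{"hand":-1,"dx":0,"dy":0,"dz":0,"wx":0,"wy":0,"wz":0},{"hand":-1,"dx":0,"dy":0,"dz":0,"wx":0,"wy":0,"wz":0},{"hand":-1,"dx":0,"dy":0,"dz":0,"wx":0,"wy":0,"wz":0}]'
python3 held.py w7; python3 held.py w8
```

```text
time_s: 7.55
position: [0.5021, -0.03, 0.2402]
tcp_rot: [[0.99, 0.139, -0.001], [0.139, -0.99, -0.0], [-0.001, 0.0, -1.0]]
force: [0.6, -0.3, -6.8]
opening: 0.251
time_s: 8.55
position: [0.5136, -0.2454, 0.2404]
tcp_rot: [[0.995, 0.102, 0.0], [0.102, -0.995, -0.0], [0.0, 0.0, -1.0]]
force: [1.5, -1.0, -6.0]
opening: 0.252
time_s: 8.85
position: [0.5132, -0.2429, 0.2405]
tcp_rot: [[0.994, 0.105, -0.0], [0.105, -0.994, 0.001], [-0.0, -0.001, -1.0]]
force: [0.5, -0.3, -6.5]
opening: 0.25
pos [ 0.5132 -0.2429  0.2405] yaw 6.03 F [ 0.5 -0.3 -6.5] M [-0.03 -0.02  0.05] t 8.85
rim n 12118 slope x,y [0.0091 0.0015] z at centre err mm 0.1 med 1.171258848616588
width 0.16054999167558326 yaw rel deg -0.11 y centre mm 0.01
front x 0.11149813617559595 -> x centre mm 1.5 yaw from front -0.06
pos [ 0.5133 -0.2431  0.2406] yaw 6.02 F [ 0.1 -0.  -6.6] M [ 0.01  0.05 -0.03] t 8.9
rim n 12116 slope x,y [0.0091 0.0013] z at centre err mm 0.0 med 1.1660354149952563
width 0.1604189935296944 yaw rel deg -0.13 y centre mm 0.0
front x 0.11147616657704527 -> x centre mm 1.48 yaw from front -0.03
```

View pics/w8.png

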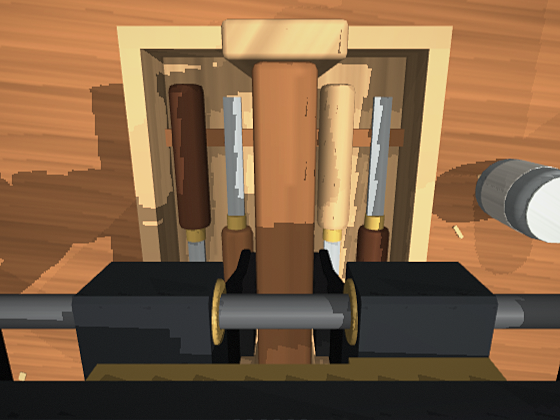

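```bash
python3 -m handwheel '[{"hand":-1,"dx":-0.08,"dy":-0.6,"dz":-0.5,"wx":0,"wy":0,"wz":-0.002},{"hand":-1,"dx":-0.08,"dy":-0.57,"dz":-1,"wx":0,"wy":0,"wz":0},{"hand":-1,"dx":0,"dy":0,"dz":-1,"wx":0,"wy":0,"wz":0},{"hand":-1,"dx":0,"dy":0,"dz":-1,"wx":0,"wy":0,"wz":0},{"hand":-1,"dx":0,"dy":0,"dz":-1,"wx":0,"wy":0,"wz":0},{"hand":-1,"dx":0,"dy":0,"dz":-0.8,"wx":0,"wy":0,"wz":0},{"hand":-1,"dx":0,"dy":0,"dz":-0.5,"wx":0,"wy":0,"wz":0},{"hand":-1,"dx":0,"dy":0,"dz":0,"wx":0,"wy":0,"wz":0},{"hand":-1,"dx":0,"dy":0,"dz":0,"wx":0,"wy":0,"wz":0},{"hand":-1,"dx":0,"dy":0,"dz":0,"wx":0,"wy":0,"wz":0}]'
python3 held.py w9; python3 - <<'E'
from h import *
for n in("scene","top"):
    p,d=vision.capture(n); a=p[170:310,110:260] if n=="scene" else p[190:310,300:440]
    cv2.imwrite(f"pics/{n}9.png",cv2.resize(a,None,fx=4,fy=4)[:,:,::-1])
E
```

```text
time_s: 9.95
position: [0.5121, -0.2561, 0.1831]
tcp_rot: [[0.995, 0.102, 0.001], [0.102, -0.995, -0.001], [0.001, 0.001, -1.0]]
force: [0.1, 0.2, -6.4]
opening: 0.251
pos [ 0.5121 -0.2561  0.1831] yaw 5.84 F [ 0.1  0.2 -6.4] M [-0.02 -0.    0.  ] t 9.95
rim n 12084 slope x,y [0.0096 0.0001] z at centre err mm 0.1 med 1.250433371653148
width 0.1603728740138253 yaw rel deg 0.08 y centre mm -0.32
front x 0.11140789411032381 -> x centre mm 1.41 yaw from front -0.24
```

View pics/scene9.png

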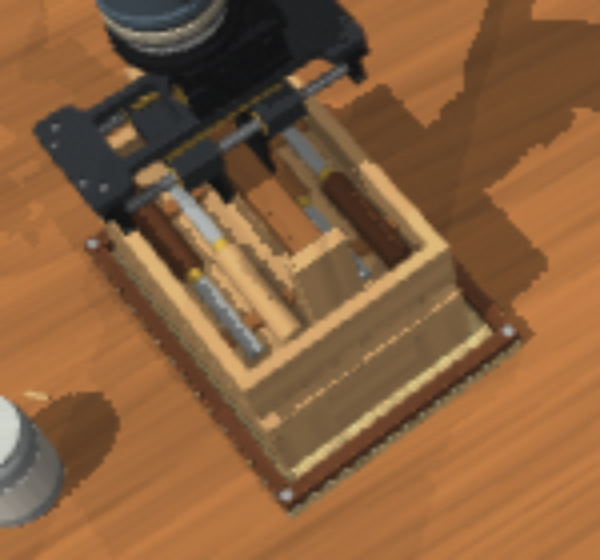

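```bash
python3 -m handwheel '[{"hand":-1,"dx":-0.02,"dy":0.13,"dz":-0.3,"wx":0,"wy":0,"wz":0},{"hand":-1,"dx":0,"dy":0,"dz":-0.3,"wx":0,"wy":0,"wz":0},{"hand":-1,"dx":0,"dy":0,"dz":-0.2,"wx":0,"wy":0,"wz":0},{"hand":-1,"dx":0,"dy":0,"dz":0,"wx":0,"wy":0,"wz":0}]'
python3 -m handwheel '[{"hand":-1,"dx":0,"dy":0,"dz":-0.1,"wx":0,"wy":0,"wz":0},{"hand":-1,"dx":0,"dy":0,"dz":0,"wx":0,"wy":0,"wz":0}]'
```

```text
time_s: 10.5
position: [0.5112, -0.2543, 0.174]
tcp_rot: [[0.995, 0.102, -0.001], [0.102, -0.995, 0.001], [-0.001, -0.001, -1.0]]
force: [0.0, -0.4, -6.9]
opening: 0.248
time_s: 10.7
position: [0.5115, -0.2546, 0.1735]
tcp_rot: [[0.995, 0.102, -0.0], [0.102, -0.995, 0.0], [-0.0, -0.0, -1.0]]
force: [0.1, -0.2, -6.5]
opening: 0.25
```

```bash
python3 -m handwheel '[{"hand":-1,"dx":0,"dy":0,"dz":-0.1,"wx":0,"wy":0,"wz":0},{"hand":-1,"dx":0,"dy":0,"dz":0,"wx":0,"wy":0,"wz":0}]'
python3 -m handwheel '[{"hand":-1,"dx":0,"dy":0,"dz":-0.1,"wx":0,"wy":0,"wz":0},{"hand":-1,"dx":0,"dy":0,"dz":0,"wx":0,"wy":0,"wz":0}]'
```

```text
time_s: 10.9
position: [0.5115, -0.2545, 0.1725]
tcp_rot: [[0.995, 0.102, -0.0], [0.102, -0.995, 0.0], [-0.0, -0.0, -1.0]]
force: [0.0, 0.4, -6.8]
opening: 0.25
time_s: 11.1
position: [0.5114, -0.2545, 0.1714]
tcp_rot: [[0.995, 0.102, -0.0], [0.102, -0.995, 0.0], [-0.0, -0.0, -1.0]]
force: [0.9, 0.4, -6.4]
opening: 0.252
```

Lugs should be about 2 mm below the rim by now, and there is still no contact. I carry on down gently.

```bash
python3 -m handwheel '[{"hand":-1,"dx":0,"dy":0,"dz":-0.1,"wx":0,"wy":0,"wz":0},{"hand":-1,"dx":0,"dy":0,"dz":0,"wx":0,"wy":0,"wz":0}]'
python3 -m handwheel '[{"hand":-1,"dx":0,"dy":0,"dz":-0.1,"wx":0,"wy":0,"wz":0},{"hand":-1,"dx":0,"dy":0,"dz":0,"wx":0,"wy":0,"wz":0}]'
```

```text
time_s: 11.3
position: [0.5114, -0.2545, 0.1704]
tcp_rot: [[0.995, 0.102, -0.0], [0.102, -0.995, 0.0], [-0.0, -0.0, -1.0]]
force: [0.8, 0.5, -6.9]
opening: 0.251
time_s: 11.5
position: [0.5114, -0.2545, 0.1694]
tcp_rot: [[0.995, 0.102, -0.0], [0.102, -0.995, 0.0], [-0.0, -0.0, -1.0]]
force: [0.1, -0.4, -7.1]
opening: 0.247
```

```bash
python3 -m handwheel '[{"hand":-1,"dx":0,"dy":0,"dz":-0.1,"wx":0,"wy":0,"wz":0},{"hand":-1,"dx":0,"dy":0,"dz":-0.1,"wx":0,"wy":0,"wz":0},{"hand":-1,"dx":0,"dy":0,"dz":0,"wx":0,"wy":0,"wz":0}]'
python3 -m handwheel '[{"hand":-1,"dx":0,"dy":0,"dz":-0.1,"wx":0,"wy":0,"wz":0},{"hand":-1,"dx":0,"dy":0,"dz":0,"wx":0,"wy":0,"wz":0}]'; python3 held.py w10
```

```text
time_s: 11.8
position: [0.5113, -0.2545, 0.1673]
tcp_rot: [[0.995, 0.102, -0.0], [0.102, -0.995, 0.0], [-0.0, -0.0, -1.0]]
force: [-0.4, -0.9, -6.2]
opening: 0.247
time_s: 12.0
position: [0.5114, -0.2545, 0.1664]
tcp_rot: [[0.995, 0.102, -0.0], [0.102, -0.995, 0.0], [-0.0, -0.0, -1.0]]
force: [0.6, -0.4, -6.3]
opening: 0.248
pos [ 0.5114 -0.2545  0.1664] yaw 5.83 F [ 0.6 -0.4 -6.3] M [ 0.05 -0.    0.03] t 12.0
rim n 12015 slope x,y [0.0086 0.0012] z at centre err mm 0.1 med 1.1472140805190434
width 0.1605505838654765 yaw rel deg -0.16 y centre mm 0.04
front x 0.11128582559440481 -> x centre mm 1.29 yaw from front -0.25
```

```bash
python3 -m handwheel '[{"hand":-1,"dx":0,"dy":0,"dz":-0.1,"wx":0,"wy":0,"wz":0},{"hand":-1,"dx":0,"dy":0,"dz":-0.05,"wx":0,"wy":0,"wz":0},{"hand":-1,"dx":0,"dy":0,"dz":0,"wx":0,"wy":0,"wz":0}]'
python3 -m handwheel '[{"hand":-1,"dx":0,"dy":0,"dz":-0.05,"wx":0,"wy":0,"wz":0},{"hand":-1,"dx":0,"dy":0,"dz":0,"wx":0,"wy":0,"wz":0}]'
python3 -m handwheel '[{"hand":-1,"dx":0,"dy":0,"dz":-0.05,"wx":0,"wy":0,"wz":0},{"hand":-1,"dx":0,"dy":0,"dz":0,"wx":0,"wy":0,"wz":0}]'
```

```text
time_s: 12.35
position: [0.5114, -0.2545, 0.1649]
tcp_rot: [[0.995, 0.102, -0.0], [0.102, -0.995, 0.0], [-0.0, -0.0, -1.0]]
force: [-0.2, -0.4, -7.4]
opening: 0.249
time_s: 12.55
position: [0.5115, -0.2545, 0.1645]
tcp_rot: [[0.995, 0.102, -0.0], [0.102, -0.995, 0.0], [-0.0, -0.0, -1.0]]
force: [0.0, -0.3, -6.5]
opening: 0.249
time_s: 12.75
position: [0.5115, -0.2545, 0.164]
tcp_rot: [[0.995, 0.102, -0.0], [0.102, -0.995, 0.0], [-0.0, -0.0, -1.0]]
force: [0.6, 1.1, -6.5]
opening: 0.251
```

```bash
python3 -m handwheel '[{"hand":-1,"dx":0,"dy":0,"dz":-0.05,"wx":0,"wy":0,"wz":0},{"hand":-1,"dx":0,"dy":0,"dz":0,"wx":0,"wy":0,"wz":0}]'
python3 -m handwheel '[{"hand":-1,"dx":0,"dy":0,"dz":-0.05,"wx":0,"wy":0,"wz":0},{"hand":-1,"dx":0,"dy":0,"dz":0,"wx":0,"wy":0,"wz":0}]'
```

```text
time_s: 12.95
position: [0.5115, -0.2545, 0.1635]
tcp_rot: [[0.995, 0.102, -0.0], [0.102, -0.995, 0.0], [-0.0, -0.0, -1.0]]
force: [0.1, -0.0, -6.0]
opening: 0.248
time_s: 13.15
position: [0.5115, -0.2545, 0.163]
tcp_rot: [[0.995, 0.102, -0.0], [0.102, -0.995, 0.0], [-0.0, -0.0, -1.0]]
force: [-0.8, 1.2, -7.1]
opening: 0.247
```

```bash
python3 -m handwheel '[{"hand":-1,"dx":0,"dy":0,"dz":-0.05,"wx":0,"wy":0,"wz":0},{"hand":-1,"dx":0,"dy":0,"dz":0,"wx":0,"wy":0,"wz":0}]'
python3 -m handwheel '[{"hand":-1,"dx":0,"dy":0,"dz":-0.05,"wx":0,"wy":0,"wz":0},{"hand":-1,"dx":0,"dy":0,"dz":0,"wx":0,"wy":0,"wz":0}]'; python3 held.py w11
```

```text
time_s: 13.35
position: [0.5116, -0.2546, 0.1626]
tcp_rot: [[0.995, 0.102, 0.0], [0.102, -0.995, -0.0], [0.0, 0.0, -1.0]]
force: [-0.5, 0.8, -6.3]
opening: 0.245
time_s: 13.55
position: [0.5116, -0.2546, 0.1625]
tcp_rot: [[0.995, 0.102, 0.0], [0.102, -0.995, -0.0], [0.0, 0.0, -1.0]]
force: [-1.2, 0.1, -2.3]
opening: 0.251
pos [ 0.5116 -0.2546  0.1625] yaw 5.83 F [-1.2  0.1 -2.3] M [0.07 0.19 0.02] t 13.55
rim n 11914 slope x,y [0.0083 0.0005] z at centre err mm 0.1 med 1.1636324405129712
width 0.1604994503289045 yaw rel deg -0.08 y centre mm -0.05
front x 0.11109920514816125 -> x centre mm 1.1 yaw from front -0.03
```

```bash
python3 -m handwheel '[{"hand":-1,"dx":0,"dy":0,"dz":-0.03,"wx":0,"wy":0.004,"wz":0},{"hand":-1,"dx":0,"dy":0,"dz":0,"wx":0,"wy":0,"wz":0}]'
python3 -m handwheel '[{"hand":-1,"dx":0,"dy":0,"dz":-0.03,"wx":0,"wy":0.004,"wz":0},{"hand":-1,"dx":0,"dy":0,"dz":0,"wx":0,"wy":0,"wz":0},{"hand":-1,"dx":0,"dy":0,"dz":0,"wx":0,"wy":0,"wz":0}]'; python3 held.py w12
```

```text
time_s: 13.8
position: [0.5116, -0.2546, 0.1625]
tcp_rot: [[0.995, 0.102, -0.004], [0.102, -0.995, -0.0], [-0.004, 0.0, -1.0]]
force: [-2.0, 0.8, 2.0]
opening: 0.25
time_s: 14.1
position: [0.5117, -0.2546, 0.1625]
tcp_rot: [[0.995, 0.102, -0.007], [0.102, -0.995, -0.001], [-0.007, -0.0, -1.0]]
force: [-2.8, 2.3, 5.3]
opening: 0.249
pos [ 0.5117 -0.2546  0.1625] yaw 5.84 F [-2.8  2.3  5.3] M [ 0.35  0.27 -0.  ] t 14.1
rim n 12058 slope x,y [0.0077 0.0011] z at centre err mm 0.1 med 1.086261256129581
width 0.1604984571894168 yaw rel deg -0.0 y centre mm -0.21
front x 0.11131767965896844 -> x centre mm 1.32 yaw from front -0.28
```

```bash
python3 -m handwheel '[{"hand":-1,"dx":0,"dy":0,"dz":0.02,"wx":0,"wy":-0.008,"wz":0},{"hand":-1,"dx":0,"dy":0,"dz":0,"wx":0,"wy":0,"wz":0}]'
python3 - <<'E'
from h import *
for n in("scene","top"):
    p,d=vision.capture(n); W=world(n,d); z=W[...,2]
    m=(abs(z-.128)<.006)&(abs(W[...,0]-.513)<.13)&(abs(W[...,1]+.2547)<.095); P=W[m]
    k,*_=np.linalg.lstsq(np.c_[P[:,:2]-[.513,-.2547],np.ones(len(P))],P[:,2],rcond=None)
    print(n,m.sum(),'slope',k[:2].round(4),'z',k[2].round(4))
    if n=="scene": cv2.imwrite("pics/scene13.png",cv2.resize(p[170:310,110:260],None,fx=4,fy=4)[:,:,::-1])
E
```

```text
time_s: 14.35
position: [0.5117, -0.2546, 0.1625]
tcp_rot: [[0.995, 0.102, 0.001], [0.102, -0.995, -0.0], [0.001, 0.001, -1.0]]
force: [-1.6, 1.6, 5.9]
opening: 0.251
scene 704 slope [-0.002  -0.0013] z 0.1281
top 234 slope [-0.0038  0.0045] z 0.1273
```

View pics/scene13.png

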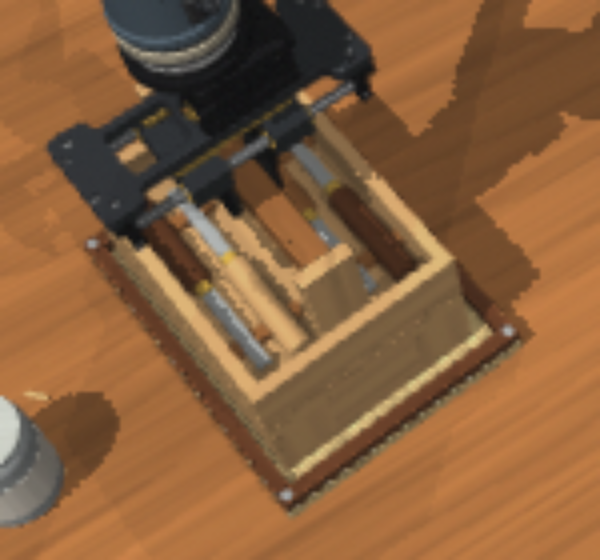

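Both external views put the upper rim at 0.1273 and 0.1281 m against 0.128 when home. It is level and the seam is closed. I release and rise.

```bash
python3 -m handwheel '[{"hand":-1,"dx":0,"dy":0,"dz":0.03,"wx":0,"wy":0,"wz":0},{"hand":-1,"dx":0,"dy":0,"dz":0,"wx":0,"wy":0,"wz":0},{"hand":0.3,"dx":0,"dy":0,"dz":0,"wx":0,"wy":0,"wz":0},{"hand":0.3,"dx":0,"dy":0,"dz":0,"wx":0,"wy":0,"wz":0},{"hand":0.3,"dx":0,"dy":0,"dz":0,"wx":0,"wy":0,"wz":0},{"hand":0.3,"dx":0,"dy":0,"dz":0,"wx":0,"wy":0,"wz":0},{"hand":0.3,"dx":0,"dy":0,"dz":0,"wx":0,"wy":0,"wz":0},{"hand":0.3,"dx":0,"dy":0,"dz":0,"wx":0,"wy":0,"wz":0}]'
```

```text
time_s: 15.25
position: [0.5115, -0.2546, 0.1618]
tcp_rot: [[0.995, 0.102, 0.0], [0.102, -0.995, -0.0], [0.0, 0.0, -1.0]]
force: [0.2, 0.1, 0.9]
opening: 0.63
```

```bash
python3 -m handwheel '[{"hand":0.3,"dx":0,"dy":0,"dz":0.5,"wx":0,"wy":0,"wz":0},{"hand":0.3,"dx":0,"dy":0,"dz":1.5,"wx":0,"wy":0,"wz":0},{"hand":0.3,"dx":0,"dy":0,"dz":2.5,"wx":0,"wy":0,"wz":0},{"hand":0.3,"dx":0,"dy":0,"dz":3,"wx":0,"wy":0,"wz":0},{"hand":0.3,"dx":0,"dy":0,"dz":3,"wx":0,"wy":0,"wz":0},{"hand":0.3,"dx":0,"dy":0,"dz":3,"wx":0,"wy":0,"wz":0},{"hand":0.3,"dx":0,"dy":2,"dz":2,"wx":0,"wy":0,"wz":0},{"hand":0.3,"dx":0,"dy":3,"dz":0,"wx":0,"wy":0,"wz":0},{"hand":0.3,"dx":0,"dy":4,"dz":0,"wx":0,"wy":0,"wz":0},{"hand":0.3,"dx":0,"dy":4,"dz":0,"wx":0,"wy":0,"wz":0}]'
python3 -m handwheel '[{"hand":0.3,"dx":0,"dy":4,"dz":0,"wx":0,"wy":0,"wz":0},{"hand":0.3,"dx":0,"dy":4,"dz":0,"wx":0,"wy":0,"wz":0},{"hand":0.3,"dx":0,"dy":4,"dz":0,"wx":0,"wy":0,"wz":0},{"hand":0.3,"dx":0,"dy":2,"dz":0,"wx":0,"wy":0,"wz":0},{"hand":0.3,"dx":0,"dy":0,"dz":0,"wx":0,"wy":0,"wz":0},{"hand":0.3,"dx":0,"dy":0,"dz":0,"wx":0,"wy":0,"wz":0},{"hand":0.3,"dx":0,"dy":0,"dz":0,"wx":0,"wy":0,"wz":0}]'
python3 - <<'E'
from h import *
for n in("scene","top"):
    p,d=vision.capture(n); W=world(n,d); z=W[...,2]
    near=(abs(W[...,0]-.513)<.14)&(abs(W[...,1]+.2547)<.11)
    for zc in(.128,.195):
        m=(abs(z-zc)<.007)&near; P=W[m]
        k,*_=np.linalg.lstsq(np.c_[P[:,:2]-[.513,-.2547],np.ones(len(P))],P[:,2],rcond=None)
        print(n,zc,m.sum(),'slope',k[:2].round(4),'z',k[2].round(4),cv2.minAreaRect((P[:,:2]*1000).astype(np.float32)))
    cv2.imwrite(f"pics/{n}14.png",p[:,:,::-1])
E
```

```text
time_s: 16.25
position: [0.5114, -0.1236, 0.3176]
tcp_rot: [[0.995, 0.1, 0.001], [0.1, -0.995, -0.0], [0.001, 0.0, -1.0]]
force: [0.0, -0.2, 0.6]
opening: 0.646
time_s: 16.95
position: [0.5117, 0.0145, 0.3171]
tcp_rot: [[0.995, 0.101, 0.0], [0.101, -0.995, -0.001], [0.0, 0.001, -1.0]]
force: [0.1, -0.3, -0.1]
opening: 0.654
scene 0.128 1024 slope [ 0.0024 -0.0014] z 0.1278 ((514.3035888671875, -253.08599853515625), (225.35525512695312, 160.852783203125), 5.894092082977295)
scene 0.195 668 slope [-0.0005  0.0157] z 0.1951 ((515.6158447265625, -252.69161987304688), (200.71649169921875, 41.28993225097656), 5.910343170166016)
top 0.128 805 slope [-0.0029 -0.0005] z 0.1275 ((513.3604736328125, -254.8988494873047), (220.6235809326172, 161.257568359375), 6.071380615234375)
top 0.195 603 slope [-0.0016 -0.012 ] z 0.1946 ((513.2291870117188, -254.5555419921875), (199.572998046875, 39.649375915527344), 5.906367301940918)
```

View pics/scene14.png

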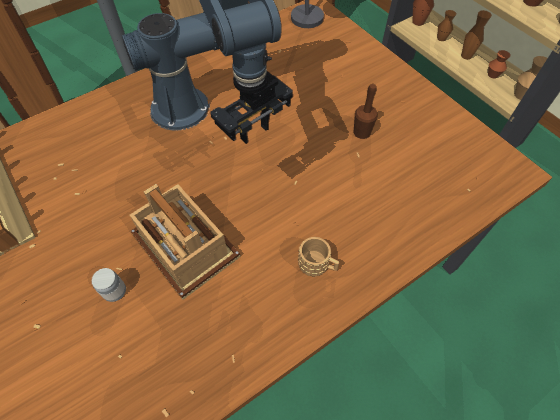

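The tray sits flush on the lower one. The mug (316,256), mallet (365,122) and can (108,285) are where they were, and the arm is clear.

```bash
python3 -c "
from rig import hand_in; print(hand_in())"
```

```text
the job is handed in; nothing more can be done
None
```

The gouge tray is stacked on the lower tray, released and standing still, and I handed the job in at about 17 s of the 72 s allowed. No verdict is reported.

**How it went:** I found the lower tray's four sockets in the wrist and top depth images: centre (0.513, -0.255), yaw about 5.9°. I then lifted the tray by its bar and eased it down in steps of 1 mm or less. The lugs went straight into the sockets, so no sliding about was needed. The press between the trays reached about 12 N by the wrist force. I held it there, then let go.

**Last checks, from the scene and top cameras:**
- **Height:** the upper tray's rim is at 0.1275–0.1278 m, against 0.128 m when fully home.
- **Level:** the rim slope is under 0.003 rad in both views.
- **Position and yaw:** the tray is about 4 mm from the board's centre and within about 0.2° of the board's yaw.
- **Bystanders:** the mug, mallet and can look unmoved in the scene image; I did not measure their positions.
- **Arm:** it is clear of everything, with no load on the wrist.

**One disagreement:** while the tray was held, the wrist camera showed a slope of about 0.008 rad. It did not change when I tilted the tool slightly with the tray seated, and the two fixed cameras did not show it, so I took it as calibration error.

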